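Hold the loaf slicer's sprung presser open

ROBOT

A 6-joint arm with a two-finger parallel gripper is mounted at the origin on the work surface; the furniture and walls round the work are solid. World frame = base frame: x ahead of the robot, y to its left, z up, the work surface at z = 0. Lengths are in m, angles in rad, forces in N, time in s.
With the tool pointing down it reaches from about 0.425 to 0.95 m from the base axis. Payload 3.5 kg.
Tool frame: the origin (TCP) lies midway between the tips of the shut fingers; the grasp point (between the pads) lies 19 mm behind it (ctrl.hold_point_z is the distance from the TCP to the grasp point, in m); z points along the fingers, y is the line along which they close (so a half turn about z gives the same grasp; the last joint's range is limited). The gripper opens to 85 mm and grips with 20 to 120 N. Pads are 22 mm wide; open, the fingers measure 114 mm over their backs; the gripper's body (76 mm by 85 mm) begins 54 mm behind the grasp point. The pads swing forward as they close: fully open they stand 13 mm farther back than shut.
Start: joints at [0.959, 0.286, 1.577, -0, 1.279, -0.15], TCP at [0.301, 0.604, 0.231] pointing down, gripper open.
Joint ranges: [-2.77, 2.77], [-0.9, 2.22], [0.21, 2.48], [-1.53, 4.67], [0.24, 2.81], [-2.84, 2.84]. Speed limits (rad/s): [2.79, 2.79, 3.14, 3.14, 3.14, 3.14].

INTERFACE

Orientations are given as a unit quaternion [x, y, z, w].
In Python, from plant import readout, cams, sign_off, ctrl gives the robot as it stands. The module is installed in compiled form; this text tells all that it offers.
- The arm moves only by the tool step_arm, never from a script. Its argument "increments" is a list of rows, each a list of 2 entries, a list of its own where there are three numbers: the shift along the world's x, y, z in mm, then the turn, a rotation vector about the world's x, y, z in rad. In form: [[[x, y, z], [rx, ry, rz]], ...]. A call has 1 to 8 rows; each row shifts and turns the commanded pose from where the row before left it; what a row does not reach is not made up. A row lasts 1/12 s, in which the tool goes at most 41.7 mm and 7.16 degrees, less where a joint would pass 70% of its speed; a pose out of reach is approached as far as the arm can. A call is refused whole if a number of a shift passes 41.7 or a number of a turn 0.125, either way. A call with a gripper value outside its range is refused whole. "fingers" is the opening, from -1 (shut) to 1 (fully open), set as the call begins (left out, the last holds). The fingers move at their own pace and stop on an object; "grip_force" is the grip in N (left out, the last holds). Time passes only in rows, so rows that do not move let the fingers close. It gives the time, the measured TCP pose, the force, the opening and the grip force at its end, in the units of the state.
- readout.get_state(): the state, without advancing time (a new reading comes with each control period).
- cams.read_camera(name): name is "side" or "top" or "wrist"; returns the picture (384x512x3 uint8, red, green, blue); there is no depth.
- cams.get_calibration(name): a dict with "fx", "fy", "cx", "cy" (pixels), "distortion" ([k1, k2, p1, p2, k3] as OpenCV has them; the pictures are not rectified), "eye" and "rotation" of the camera in the world; the wrist camera has in their place "T_tool_cam" (4x4, takes a point from camera to tool coordinates, whose origin is the TCP and whose axes are the flange's). Camera axes: x right, y up, looking along -z (the intrinsics and any distortion apply to the point x, -y, -z); pixel columns grow to the right and rows downward; lengths in m; the calibration is good to about 2 mm. A picture is of the moment at which its call begins: read the wrist's pose just before it. get_calibration takes no time and is no camera call.
- sign_off(): hands the job in; it is judged then, once.
The state is a dict: "time": time; "qpos": joint angles; "dq": joint speeds; "joint_efforts": joint torques, N m; "eef_pos": TCP position; "tcp_rot": TCP orientation; "contact_force": force on the tool from outside, world axes, zero at the start; "wrist_torque": the same for the moment, N m; "opening": opening from 0.0 (shut) to 1.0 (fully open); "finger_force": force on a finger pad.
Only numpy, scipy, OpenCV 4.12 (cv2) and the standard library are available. Lean on these libraries where they do the work, as an engineer would, in place of code of your own. Each camera call takes 0.05 s, during which the arm holds its last target. There are 200 camera calls.

TASK

Get the bench-top loaf slicer ready for loading: with the presser arm still slack at its rest position, slide the sled to the left until it is fully home against the left end block. Then swing the presser arm by its upright peg against its spring, towards the left, until it is wound right up to its stop, and finish while still holding it there with the gripper (do not let go), the sled still home. Leave the other things on the table where they are.

Things in the scene. Friction and masses are not known exactly. Their poses are not given: they have to be found in the camera images.
- slicer_bed: The slicer's fixed bed, an aluminium plate 150 x 360 mm on rubber feet with two steel rails and a dark end block at each end, 58 mm high; a steel guard along its far edge rises to 84 mm. Origin: centre of the underside, on the table. Its y axis runs along the rails towards the left end block, its x axis away from the robot, z up. Fixed to the table, anywhere within some cm and turned a little.
- sled (a joint): Slide of the steel sled (130 x 130 mm plate with a low fence and a front apron) along the bed's +y, in m: 0 at the right end block, 0.14 fully home at the left end block. Sliding friction about 3 N, no spring; it stays where it is left.
- sled_knob (a point): Middle of the gripping part of the sled's black knob, on the apron at the sled's near side: an upright round knob 28 mm in diameter, its gripping part from 58 to 94 mm above the table (this point at 76 mm). The apron below it is at 44 mm. Moves with the sled.
- presser (a joint): Turn of the presser arm on the sled about the vertical pivot, in rad, clockwise seen from above: 0 slack at its rest position (leaning 0.45 rad to the right of the bed's -x), 1.05 at its stop (leaning 0.60 rad to the left). A spring always drives it back to 0: about 2.3 N at the peg at rest, 7.5 N at the stop.
- presser_pivot (a point): Pivot of the presser arm, on top of the hub, 85 mm above the table, on the far side of the sled. Moves with the sled.
- presser_peg (a point): Middle of the upright black peg at the free end of the presser arm, 110 mm horizontally from the pivot: a round peg 16 mm in diameter, from 83 to 129 mm above the table (this point at 109 mm). The flat arm under it has its top at 84 mm. On its way from rest to stop the peg goes from right to left on the robot's side of the pivot.
- steel_cup: Bystander: small open steel cup, 64 mm across, 36 mm high, loose; origin at the centre of its underside.
- gelatine_box: Bystander: upright carton 42 x 62 x 126 mm, loose, to the left of the slicer; origin at the centre of its underside.
- timer: Bystander: round kitchen timer, 66 mm across, 48 mm high, loose; origin at the centre of its underside.

How it is judged:
On the way, in this order (a step that is already met when the one before it is completed fails the run):
1. the sled is fully home on the left (within 4 mm) while the presser arm is still slack (within 0.15 rad of rest) (value of joint sled above 0.136 m and value of joint presser below 0.15 rad), for 0.2 s.
2. the presser arm is wound to its stop (within 0.06 rad) with the sled home (within 4 mm) (value of joint sled above 0.136 m and value of joint presser above 0.99 rad), for 0.2 s.
At the end, for the whole second after the job is handed in: The sled is within 4 mm of its left end, the presser arm within 0.06 rad of its stop and held there by the gripper's fingers (they press on it with more than 2.5 N), and the bystanders are within 30 mm of where they stood (all of step 2 and contact force between the fingers and presser above 2.5 N and distance of each of steel_cup, gelatine_box, timer from where it was at the start of the episode below 0.03 m); the arm keeps its last pose, push and grip.
It fails at once if a bystander is pushed more than 30 mm or knocked over (distance of any of steel_cup, gelatine_box, timer from where it was at the start of the episode above 0.03 m or angle between any of steel_cup, gelatine_box, timer's own z axis and vertical above 0.5 rad).
It also fails if it takes over 48 s, if anything falls off the work surface, if the arm or the gripper's body presses on something with over 40 N, if the wrist force passes 120 N, or if a joint passes its speed limit or range.

## Working session

There is one attempt and no reset: what is moved stays moved. The work goes in short steps, Python scripts to look and compute and a tool call to move; the robot and the scene stay as the last step left them, time stands still between calls to the robot, and variables do not carry over. Pictures are saved under pics/ and viewed, at most 10 in all, crops included, and the job is handed in when it is done.

Besides the shell and the picture viewer there is one more tool, called after "Call:" as name(argument=value, ...), one argument or row to a line, values as JSON. step_arm: Moves the arm, as the interface text tells. Its arguments: {"type":"object","properties":{"increments":{"type":"array","items":{"type":"array"}},"fingers":{"type":"number"},"grip_force":{"type":"number"}},"required":["increments"]}

```bash
mkdir -p pics
cat > h.py <<'E'
import numpy as np, cv2
from plant import readout, cams
from scipy.spatial.transform import Rotation as R
def grab(n,f):
    im=cams.read_camera(n); cv2.imwrite('pics/'+f,im[:,:,::-1]); return im
def ray(n,uv,st=None):
    c=cams.get_calibration(n)
    K=np.array([[c['fx'],0,c['cx']],[0,c['fy'],c['cy']],[0,0,1.]])
    p=cv2.undistortPoints(np.array([[uv]],float),K,np.array(c['distortion'],float))[0,0]
    d=np.array([p[0],-p[1],-1])
    if n=='wrist':
        T=np.array(c['T_tool_cam']); Rw=R.from_quat(st['tcp_rot']).as_matrix()
        return Rw@T[:3,3]+np.array(st['eef_pos']), Rw@T[:3,:3]@d
    return np.array(c['eye']),np.array(c['rotation'])@d
def onz(r,z): o,d=r; return o+d*(z-o[2])/d[2]
def cross(a,b):
    (o,d),(p,e)=a,b
    s=np.linalg.lstsq(np.c_[d,-e],p-o,rcond=None)[0]
    A=o+d*s[0];B=p+e*s[1]; return (A+B)/2,np.linalg.norm(A-B)
E
python3 - <<'E'
from h import *
s=readout.get_state(); print(s)
for n in('top','side','wrist'):
    im=grab(n,n+'1.png')
    c=cams.get_calibration(n); print(n,c)
a=[cv2.imread(f'pics/{n}1.png') for n in('top','side')]
E
```

```text
{'time': 0.0, 'qpos': array([ 9.59025845e-01,  2.87204111e-01,  1.57814848e+00,  4.18522706e-05,
        1.27861015e+00, -1.49999945e-01]), 'dq': array([-7.33694749e-04, -1.12246656e-03,  8.61042833e-05, -7.18388652e-04,
       -1.06612639e-03, -5.59678452e-04]), 'joint_efforts': array([-1.59973642e-03, -4.05983305e+01, -2.92619401e+01, -2.80065660e-04,
        6.01389896e-03,  4.32622983e-06]), 'eef_pos': array([0.30032456, 0.60378674, 0.22993699]), 'tcp_rot': array([ 2.28845120e-01,  9.73462124e-01, -1.09266998e-03, -4.59126693e-04]), 'contact_force': array([-0.19030229, -0.38194332,  0.0841041 ]), 'wrist_torque': array([ 0.05768351,  0.00853906, -0.03649097]), 'finger_force': 0.0, 'opening': 1.0015295310303245}
top {'fx': 420.0246013859293, 'fy': 420.0246013859293, 'cx': 264.14120574583785, 'cy': 189.42836421973564, 'distortion': array([-0.14034132,  0.        ,  0.        ,  0.        ,  0.        ]), 'eye': array([0.29944117, 0.08229357, 1.19732181]), 'rotation': array([ 0.05285745, -0.05875757, -0.70239217,  0.70738878])}
side {'fx': 399.39450148018994, 'fy': 399.39450148018994, 'cx': 255.6024752698151, 'cy': 193.43436946747389, 'distortion': array([-0.10834604,  0.        ,  0.        ,  0.        ,  0.        ]), 'eye': array([-0.03511961, -0.76632935,  0.62256976]), 'rotation': array([ 0.50129054, -0.14673444, -0.22006698,  0.82386123])}
wrist {'fx': 320.56229874171936, 'fy': 320.56229874171936, 'cx': 254.4069361883521, 'cy': 193.86533447316125, 'distortion': array([-0.01982828,  0.        ,  0.        ,  0.        ,  0.        ]), 'T_tool_cam': array([[-1.67131634e-03,  9.65325764e-01,  2.61042863e-01,
         6.60474322e-02],
       [ 9.99998594e-01,  1.64958201e-03,  3.02364019e-04,
         2.14052252e-04],
       [-1.38731834e-04,  2.61043001e-01, -9.65327163e-01,
        -1.42542073e-01],
       [ 0.00000000e+00,  0.00000000e+00,  0.00000000e+00,
         1.00000000e+00]])}
```

View pics/top1.png

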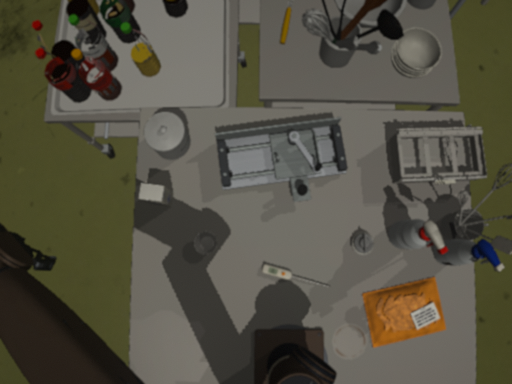

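View pics/side1.png

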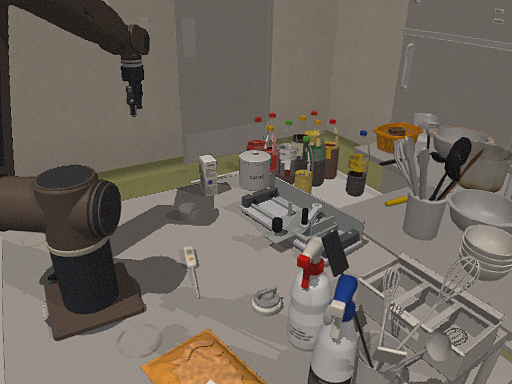

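The top view shows the slicer around (280,150), with the sled at the right, the knob at about (301,187), the peg at about (318,165) and the hub at about (295,137). The side view shows the knob at about (277,225) and the peg at about (305,215). I'll enlarge both.

```bash
sed -i "s/np.array(c\['rotation'\])@d/R.from_quat(c['rotation']).as_matrix()@d/" h.py
python3 - <<'E'
import cv2,numpy as np
t=cv2.imread('pics/top1.png')[105:205,205:355]; s=cv2.imread('pics/side1.png')[170:270,225:375]
f=lambda i:cv2.resize(np.clip(i*1.4,0,255).astype('uint8'),None,fx=4,fy=3,interpolation=2)
cv2.imwrite('pics/z1.png',cv2.vconcat([f(t),f(s)]))
E
```

```text
(no output)
```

View pics/z1.png

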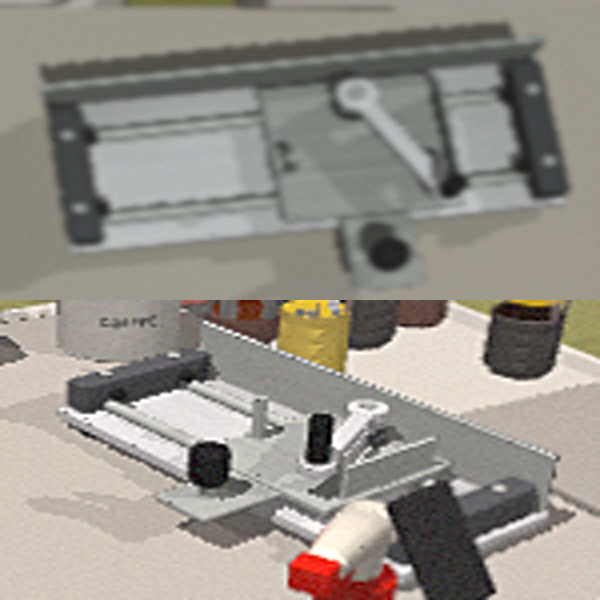

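The crops show, in full-picture pixels:
- **Knob:** top view about (301,186.5), side view (277,224.7).
- **Peg:** top view (318,165.5), side view (304.7,216.3).
- **Hub:** top view (294,137.3), side view (316.7,206.3).
- **End block screws:** seen in the top view.

Next I triangulate these.

Run:
```python
from h import *
T=lambda X,Y:(205+X/4,105+Y/3); S=lambda X,Y:(225+X/4,170+(Y-300)/3)
for n,a,b in[('knob',(384,244),(209,464)),('peg',(452,182),(319,439)),('hub',(356,97),(367,409))]:
    print(n,*cross(ray('top',T(*a)),ray('side',S(*b))))
for n,p,z in[('L far',(67,135),.058),('L near',(80,208),.058),('R far',(533,90),.058),('R near',(548,160),.058),('knobtop',(390,253),.094),('pegtop',(455,182),.129),('sledL far',(262,88),.045),('sledLnear',(282,218),.045),('Lblk inner far',(82,105),.058),('Lblk in near',(102,240),.058),('Rblk in near',(533,198),.058)]:
    print(n,onz(ray('top',T(*p)),z))
for n,p in[('box',(152,185)),('cup',(205,243)),('timer',(362,240))]: print(n,onz(ray('top',p),.1 if n=='box' else .03))
```

```text
knob [ 0.48633587 -0.02586047  0.07097256] 0.004315397644267272
peg [ 0.53881893 -0.06957238  0.10383003] 0.0006355423077232396
hub [ 0.62560921 -0.0091399   0.08053172] 0.004754236901289576
L far [0.59162707 0.19247614 0.058     ]
L near [0.52242593 0.18180615 0.058     ]
R far [ 0.63857065 -0.13532024  0.058     ]
R near [ 0.57089275 -0.1441312   0.058     ]
knobtop [ 0.47633511 -0.02861937  0.094     ]
pegtop [ 0.53360447 -0.06821063  0.129     ]
sledL far [0.64195063 0.0561608  0.045     ]
sledLnear [0.51658864 0.04173764 0.045     ]
Lblk inner far [0.62061278 0.18266379 0.058     ]
Lblk in near [0.49263668 0.16600049 0.058     ]
Rblk in near [ 0.53457327 -0.13262925  0.058     ]
box [0.48396546 0.37327487 0.1       ]
cup [0.33401039 0.23590944 0.03      ]
timer [ 0.34453263 -0.20122315  0.03      ]
```

The measurements agree with each other: the bed yaw is about 0.142 rad, the presser lean comes out at 0.466 (0.45 expected), and the sled has about 0.126 m to go. Triangulated heights are about 5 mm low. I'll move above the sled and refine with the wrist camera.

Call:
step_arm(
  increments=[
    [[12.5, -39, 1], [0, 0, 0.075]],
    [[12.5, -39, 1], [0, 0, 0.075]],
    [[12.5, -39, 1], [0, 0, 0.075]],
    [[12.5, -39, 1], [0, 0, 0.075]],
    [[12.5, -39, 1], [0, 0, 0.075]],
    [[12.5, -39, 1], [0, 0, 0.075]],
    [[12.5, -39, 1], [0, 0, 0.075]],
    [[12.5, -39, 1], [0, 0, 0.08]],
  ],
)

```text
time: 0.82
eef_pos: [0.4006, 0.2904, 0.2391]
tcp_rot: [-0.074, 0.997, -0.0, -0.0]
contact_force: [1.2, 0.2, -0.5]
opening: 1.002
finger_force: 0.0
```

Call:
step_arm(
  increments=[
    [[12.5, -39, 1], [0, 0, 0]],
    [[12.5, -39, 1], [0, 0, 0]],
    [[12.5, -39, 1], [0, 0, 0]],
    [[12.5, -39, 1], [0, 0, 0]],
    [[12.5, -39, 1], [0, 0, 0]],
    [[12.5, -39, 1], [0, 0, 0]],
    [[12.5, -39, 1], [0, 0, 0]],
    [[12.5, -39, 1], [0, 0, 0]],
  ],
)

```text
time: 1.48
eef_pos: [0.5007, -0.0217, 0.2473]
tcp_rot: [-0.071, 0.997, 0.0, 0.0]
contact_force: [0.7, 0.7, 1.1]
opening: 1.002
finger_force: 0.0
```

Call:
step_arm(
  increments=[
    [[0, 0, 0], [0, 0, 0]],
    [[0, 0, 0], [0, 0, 0]],
  ],
)

```text
time: 1.65
eef_pos: [0.5008, -0.0216, 0.247]
tcp_rot: [-0.069, 0.998, 0.0, -0.0]
contact_force: [0.5, 0.5, -0.1]
opening: 1.001
finger_force: 0.0
```

Run:
```python
from h import *
s=readout.get_state(); print(s['eef_pos'],s['tcp_rot'],s['qpos'],s['time'])
np.save('s1.npy',np.r_[s['eef_pos'],s['tcp_rot']])
grab('wrist','w2.png')
```

```text
[ 0.50083558 -0.02156539  0.24697416] [-6.93920300e-02  9.97589359e-01  2.32277340e-04 -4.04747951e-04] [-2.45790298e-01 -1.15927328e-01  1.97783873e+00  1.99005305e-04
  1.28059490e+00 -1.95553935e+00] 1.65
```

View pics/w2.png

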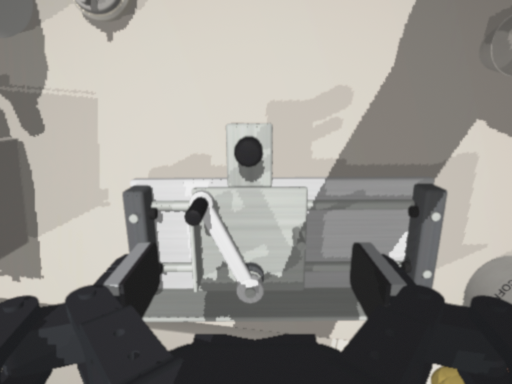

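The wrist view shows the knob at about (248,151), the peg blob around (197,208), the hub at about (250,292), and the bed level in the picture, so the yaw matches. I'll shift towards the knob and take a second view for heights.

Call:
step_arm(
  increments=[
    [[-10, -20, -15], [0, 0, 0]],
    [[-10, -20, -15], [0, 0, 0]],
    [[0, 0, 0], [0, 0, 0]],
    [[0, 0, 0], [0, 0, 0]],
  ],
)

```text
time: 2.03
eef_pos: [0.4796, -0.0584, 0.2162]
tcp_rot: [-0.072, 0.997, 0.001, -0.001]
contact_force: [0.5, 1.1, -0.0]
opening: 0.999
finger_force: 0.0
```

```bash
cat > blob.py <<'E'
from h import *
def blobs(f,roi,thr=48):
    im=cv2.imread('pics/'+f); m=(im.max(2)<thr).astype('uint8')
    z=np.zeros_like(m);x0,y0,x1,y1=roi;z[y0:y1,x0:x1]=m[y0:y1,x0:x1]
    n,l,st,c=cv2.connectedComponentsWithStats(z)
    return [(c[i].round(1),st[i].tolist()) for i in range(1,n) if st[i,4]>120]
E
python3 - <<'E'
from blob import *
s=readout.get_state(); print(s['eef_pos'],s['tcp_rot'],s['time'])
np.save('s2.npy',np.r_[s['eef_pos'],s['tcp_rot']])
grab('wrist','w3.png')
print(blobs('w2.png',(155,120,300,300)));print(blobs('w3.png',(110,80,340,330)))
E
```

```text
[ 0.47963009 -0.05838789  0.21619409] [-7.17162456e-02  9.97424206e-01  7.91347857e-04 -1.05198418e-03] 2.0333
[(array([249.7, 152.9]), [236, 138, 25, 28, 333]), (array([197.2, 210.7]), [187, 199, 20, 26, 294]), (array([156.7, 269.1]), [155, 243, 7, 49, 172])]
[(array([285. , 185.6]), [271, 169, 30, 33, 743]), (array([175.9, 272.2]), [170, 222, 15, 101, 470]), (array([230.5, 251.9]), [221, 235, 19, 34, 485]), (array([135.5, 292.9]), [110, 244, 49, 86, 2509])]
```

View pics/w3.png

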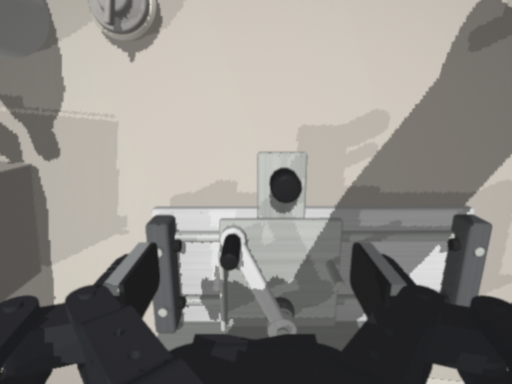

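In this view the knob is at about (285.5,185.5), the peg blob centre is at (230.5,251.5), and the timer is visible at the top left.

Run:
```python
from h import *
S=[dict(eef_pos=a[:3],tcp_rot=a[3:]) for a in(np.load('s1.npy'),np.load('s2.npy'))]
for n,a,b,t,z in[('knob',(249,152.5),(285.2,185.6),(301,186.5),.080),('peg',(197,210),(230.5,251.6),(318,165.5),.109),('hub',(250,292),(282.5,328),(294,137.3),.085)]:
    A,B,C=ray('wrist',a,S[0]),ray('wrist',b,S[1]),ray('top',t)
    print(n,'w-w',*cross(A,B),'w-top',*cross(A,C),cross(B,C)[0]); print('   atz',onz(A,z),onz(B,z),onz(C,z))
d=[onz(ray('wrist',p,S[0]),.058) for p in((133,219),(436,217))]; print('yaw',np.arctan2(-(d[1]-d[0])[0],(d[1]-d[0])[1]),d)
d=[onz(ray('wrist',p,S[1]),.058) for p in((162,313),(473,311),(480,252))]; print(d)
```

```text
knob w-w [ 0.47884315 -0.02963791  0.07327099] 0.00020510949102227658 w-top [ 0.48394529 -0.02839514  0.06816672] 0.00892894332715828 [ 0.48706348 -0.02767018  0.05308926]
   atz [ 0.47800801 -0.0297165   0.08      ] [ 0.47724533 -0.03048818  0.08      ] [ 0.48630079 -0.02602402  0.08      ]
peg w-w [ 0.53297589 -0.07038407  0.11034667] 0.0011260861085529014 w-top [ 0.54780925 -0.07557003  0.06629201] 0.0011927033854944608 [ 0.54187321 -0.07111132  0.09289486]
   atz [ 0.53300533 -0.0701691   0.109     ] [ 0.53408156 -0.07077957  0.109     ] [ 0.53842054 -0.06902974  0.109     ]
hub w-w [ 0.63439531 -0.00680037  0.06919814] 0.002935564363255626 w-top [ 0.62090561 -0.00814673  0.09185245] 0.0026284036149231077 [ 0.62368469 -0.00820323  0.08110033]
   atz [ 0.62587857 -0.00880906  0.085     ] [ 0.62105841 -0.00939085  0.085     ] [ 0.62228599 -0.00750613  0.085     ]
yaw 0.1433991719807204 [array([ 0.5706806 , -0.14608793,  0.058     ]), array([0.52307233, 0.18363147, 0.058     ])]
[array([ 0.64102141, -0.13606316,  0.058     ]), array([0.59230982, 0.19987133, 0.058     ]), array([0.52338031, 0.18425407, 0.058     ])]
```

Knob is at about (0.479, -0.029, 0.075) and peg at about (0.534, -0.070, 0.110), both matching the stated heights. Descending on the knob in two stages.

Call:
step_arm(
  increments=[
    [[0, 15, -25], [0, 0, 0]],
    [[-1, 14, -25], [0, 0, 0]],
    [[0, 0, -25], [0, 0, 0]],
    [[0, 0, -25], [0, 0, 0]],
    [[0, 0, 0], [0, 0, 0]],
  ],
)

```text
time: 2.5
eef_pos: [0.4768, -0.0281, 0.1132]
tcp_rot: [-0.073, 0.997, 0.002, -0.004]
contact_force: [-1.5, 0.4, -0.1]
opening: 1.0
finger_force: 0.0
```

Call:
step_arm(
  increments=[
    [[1, 0, -24], [0, 0, 0]],
    [[1, 0, -24], [0, 0, 0]],
    [[0, 0, 0], [0, 0, 0]],
  ],
)

```text
time: 2.75
eef_pos: [0.48, -0.0292, 0.0671]
tcp_rot: [-0.072, 0.997, 0.001, -0.003]
contact_force: [-0.2, 0.4, -0.1]
opening: 1.003
finger_force: 0.0
```

Call:
step_arm(
  increments=[
    [[0, 0, 0], [0, 0, 0]],
    [[0, 0, 0], [0, 0, 0]],
    [[0, 0, 0], [0, 0, 0]],
    [[0, 0, 0], [0, 0, 0]],
    [[0, 0, 0], [0, 0, 0]],
    [[0, 0, 0], [0, 0, 0]],
    [[0, 0, 0], [0, 0, 0]],
    [[0, 0, 0], [0, 0, 0]],
  ],
  fingers=-1,
  grip_force=40,
)

```text
time: 3.42
eef_pos: [0.4827, -0.0308, 0.0711]
tcp_rot: [-0.071, 0.997, -0.0, 0.001]
contact_force: [-1.2, 1.8, 6.0]
opening: 0.305
finger_force: 39.5
```

The knob is held (opening about 26 mm). Sliding left along the bed.

Call:
step_arm(
  increments=[
    [[-1, 8, 0], [0, 0, 0]],
    [[-2, 15, 0], [0, 0, 0]],
    [[-2, 15, 0], [0, 0, 0]],
    [[-2, 15, 0], [0, 0, 0]],
    [[-3, 15, 0], [0, 0, 0]],
    [[-2, 15, 0], [0, 0, 0]],
    [[-2, 15, 0], [0, 0, 0]],
    [[-1, 9, 0], [0, 0, 0]],
  ],
)

```text
time: 4.08
eef_pos: [0.4671, 0.0763, 0.0711]
tcp_rot: [-0.072, 0.997, -0.001, 0.0]
contact_force: [-3.4, -4.3, 8.1]
opening: 0.308
finger_force: 40.1
```

Call:
step_arm(
  increments=[
    [[-1, 6, 0], [0, 0, 0]],
    [[-1, 5, 0], [0, 0, 0]],
    [[0, 4, 0], [0, 0, 0]],
    [[0, 0, 0], [0, 0, 0]],
  ],
)

```text
time: 4.42
eef_pos: [0.4667, 0.0778, 0.0708]
tcp_rot: [-0.079, 0.997, -0.017, -0.0]
contact_force: [-0.4, -53.1, 2.7]
opening: 0.305
finger_force: 46.0
```

The sled hit something firm after 110 mm (53 N). I'll ease off a little and check whether that is the end stop.

Call:
step_arm(
  increments=[
    [[0, -6, 0], [0, 0, 0]],
    [[0, -2, 0], [0, 0, 0]],
    [[0, 0, 0], [0, 0, 0]],
  ],
)

```text
time: 4.67
eef_pos: [0.4668, 0.0774, 0.0709]
tcp_rot: [-0.074, 0.997, -0.006, 0.001]
contact_force: [1.1, -19.5, 1.6]
opening: 0.303
finger_force: 40.9
```

Run:
```python
from h import *
print(readout.get_state()['contact_force'])
t=grab('top','t4.png')[:,:,::-1][105:205,205:355]; s=grab('side','s4.png')[:,:,::-1][170:270,225:375]
f=lambda i:cv2.resize(np.clip(i*1.5,0,255).astype('uint8'),None,fx=4,fy=3,interpolation=2)
cv2.imwrite('pics/z4.png',cv2.vconcat([f(t),f(s)]))
```

```text
[  1.06320044 -19.50458558   1.60117256]
```

View pics/z4.png

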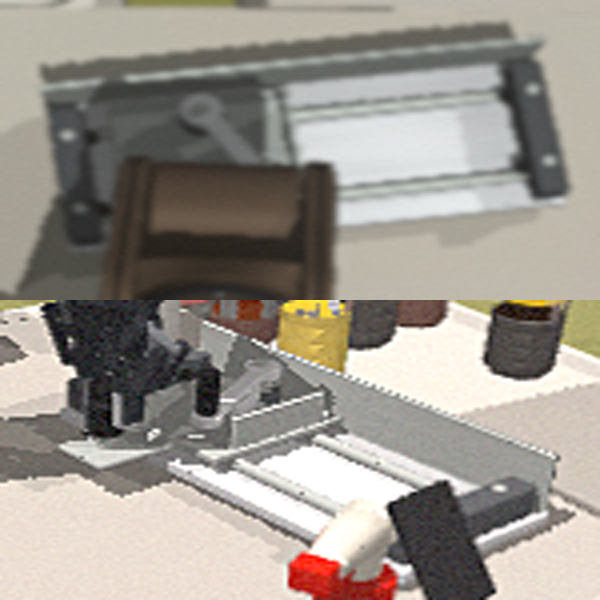

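The sled sits against the left block's bumper and the presser is still at rest (hub at crop (201,110), arm leaning right). Releasing the knob and rising.

Call:
step_arm(
  increments=[
    [[0, -3, 0], [0, 0, 0]],
    [[0, 0, 0], [0, 0, 0]],
    [[0, 0, 0], [0, 0, 0]],
    [[0, 0, 0], [0, 0, 0]],
    [[0, 0, 0], [0, 0, 0]],
    [[0, 0, 0], [0, 0, 0]],
  ],
  fingers=1,
)

```text
time: 5.27
eef_pos: [0.4646, 0.0807, 0.0693]
tcp_rot: [-0.072, 0.997, 0.0, -0.0]
contact_force: [-0.5, -0.6, -0.2]
opening: 0.996
finger_force: 0.0
```

Call:
step_arm(
  increments=[
    [[0, 0, 30], [0, 0, 0]],
    [[0, 0, 35], [0, 0, 0]],
    [[0, 0, 25], [0, 0, 0]],
    [[0, 0, 0], [0, 0, 0]],
    [[0, 0, 0], [0, 0, 0]],
  ],
)

```text
time: 5.68
eef_pos: [0.4659, 0.0806, 0.1613]
tcp_rot: [-0.072, 0.997, -0.0, 0.002]
contact_force: [-0.5, 0.0, -0.2]
opening: 0.997
finger_force: 0.0
```

Run:
```python
from blob import *
s=readout.get_state(); print(s['eef_pos'],s['tcp_rot'],s['time'])
np.save('s3.npy',np.r_[s['eef_pos'],s['tcp_rot']])
grab('wrist','w5.png')
print(blobs('w5.png',(110,80,400,340)))
```

```text
[0.46593621 0.08058501 0.16125386] [-7.18283104e-02  9.97414582e-01 -1.89112101e-04  2.19331825e-03] 5.6833
[(array([252.8, 190.7]), [233, 173, 35, 42, 532]), (array([373.9, 298.8]), [350, 243, 50, 97, 3078]), (array([140.1, 282.9]), [110, 244, 49, 73, 1701]), (array([179.1, 278.1]), [163, 254, 33, 48, 950]), (array([339.1, 262.8]), [334, 256, 11, 15, 130]), (array([216.7, 337.4]), [195, 335, 55, 5, 198]), (array([291. , 337.3]), [259, 335, 56, 5, 219])]
```

View pics/w5.png

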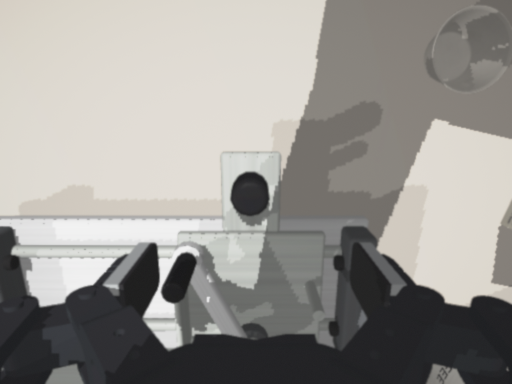

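The sled edge touches the left block, the knob is at (250,193), and the peg blob centre is at (180,278). I'll check the peg position.

Run:
```python
from h import *
a=np.load('s3.npy');s=dict(eef_pos=a[:3],tcp_rot=a[3:])
print(onz(ray('wrist',(179.5,278),s),.107),onz(ray('wrist',(250,193.5),s),.08))
```

```text
[0.52023915 0.03640907 0.107     ] [0.46112937 0.07673695 0.08      ]
```

Call:
step_arm(
  increments=[
    [[27, -22, 0], [0, 0, 0]],
    [[26, -21, 0], [0, 0, 0]],
    [[0, 0, -20], [0, 0, 0]],
    [[0, 0, -22], [0, 0, 0]],
    [[0, 0, -22], [0, 0, 0]],
    [[0, 0, 0], [0, 0, 0]],
    [[0, 0, 0], [0, 0, 0]],
  ],
)

```text
time: 6.32
eef_pos: [0.5153, 0.0376, 0.0924]
tcp_rot: [-0.072, 0.997, 0.001, -0.003]
contact_force: [0.1, 0.9, 0.1]
opening: 1.004
finger_force: 0.0
```

Call:
step_arm(
  increments=[
    [[0, 0, 0], [0, 0, 0]],
    [[0, 0, 0], [0, 0, 0]],
    [[0, 0, 0], [0, 0, 0]],
    [[0, 0, 0], [0, 0, 0]],
    [[0, 0, 0], [0, 0, 0]],
    [[0, 0, 0], [0, 0, 0]],
    [[0, 0, 0], [0, 0, 0]],
    [[0, 0, 0], [0, 0, 0]],
  ],
  fingers=-1,
  grip_force=50,
)

```text
time: 6.98
eef_pos: [0.5182, 0.0368, 0.0961]
tcp_rot: [-0.072, 0.997, -0.001, 0.001]
contact_force: [-0.0, -2.8, 4.1]
opening: 0.171
finger_force: 48.8
```

The peg is gripped (14.5 mm). Now winding along the arc about the pivot at about (0.607, 0.100).

Call:
step_arm(
  increments=[
    [[-7, 12.5, 0], [0, 0, -0.06]],
    [[-5.5, 13.5, 0], [0, 0, -0.06]],
    [[-4, 14, 0], [0, 0, -0.06]],
    [[-2, 14, 0], [0, 0, -0.06]],
    [[0, 14.5, 0], [0, 0, -0.06]],
    [[0, 0, 0], [0, 0, 0]],
  ],
)

```text
time: 7.48
eef_pos: [0.4972, 0.1057, 0.0959]
tcp_rot: [0.079, 0.997, -0.002, -0.003]
contact_force: [-8.5, -8.8, 10.9]
opening: 0.174
finger_force: 50.2
```

Call:
step_arm(
  increments=[
    [[2.5, 14.5, 0], [0, 0, -0.06]],
    [[4, 14, 0], [0, 0, -0.06]],
    [[6, 13, 0], [0, 0, -0.06]],
    [[0, 0, 0], [0, 0, 0]],
    [[0, 0, 0], [0, 0, 0]],
  ],
)

```text
time: 7.9
eef_pos: [0.5076, 0.1475, 0.0956]
tcp_rot: [0.167, 0.986, -0.002, -0.006]
contact_force: [-14.3, -2.8, 14.7]
opening: 0.17
finger_force: 50.9
```

Call:
step_arm(
  increments=[
    [[0, 3, 0], [0, 0, 0]],
    [[0, 3, 0], [0, 0, 0]],
    [[0, 0, 0], [0, 0, 0]],
    [[0, 0, 0], [0, 0, 0]],
  ],
)

```text
time: 8.23
eef_pos: [0.508, 0.1483, 0.0956]
tcp_rot: [0.167, 0.986, -0.007, -0.005]
contact_force: [-13.8, -19.3, 15.2]
opening: 0.173
finger_force: 51.9
```

The peg is firm against the stop: 6 mm of command moved it 0.8 mm, and the geometry gives a lean of about 0.60. One last look to check the sled and bystanders.

Run:
```python
from h import *
t=grab('top','t6.png')[:,:,::-1][105:275,125:385]; s=grab('side','s6.png')[:,:,::-1][150:300,165:375]
f=lambda i,w,h:cv2.resize(np.clip(i*1.5,0,255).astype('uint8'),(w,h),interpolation=2)
cv2.imwrite('pics/z6.png',cv2.vconcat([f(t,420,275),f(s,420,300)]))
s=readout.get_state();print(s['time'],s['eef_pos'],s['contact_force'],s['finger_force'])
```

```text
8.3333 [0.50794449 0.14830167 0.09554439] [-13.67027571 -20.00954539  15.11772957] 51.89527451992035
```

View pics/z6.png

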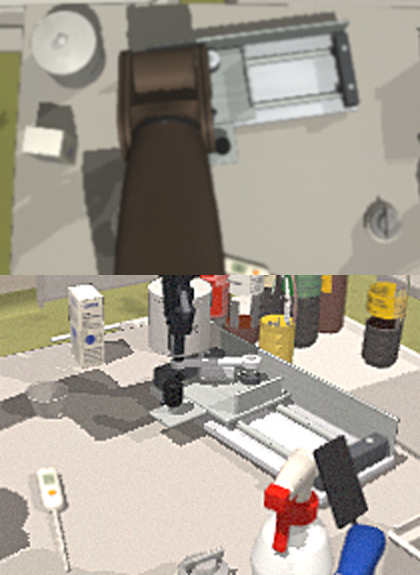

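The picture shows the sled still home, the presser arm swung left and held, and the bystanders where they stood. Handing in.

```bash
python3 -c "
from plant import sign_off
print(sign_off())"
```

```text
the job is handed in; nothing more can be done
None
```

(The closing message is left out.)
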